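# Wind out a left-hand locking pin and move the build plate to the wash tray

### The arm

A 6-joint arm with a two-finger parallel gripper is mounted at the origin on the work surface. World frame = base frame: x ahead of the robot, y to its left, z up, the work surface at z = 0. Lengths are in m, angles in rad, forces in N, time in s.
With the tool pointing down it reaches from about 0.25 to 0.775 m from the base axis. Payload 4 kg.
Tool frame: the origin (TCP) lies at the very end of the fingers, on their centre line; the grasp point (between the pads) lies manip.grasp_offset behind it (manip.grasp_offset is the distance from the TCP to the grasp point, in m); z points along the fingers, y is the direction in which the jaws open and shut (so a half turn about z gives the same grasp; the last joint's range is limited). The gripper opens to 94 mm and grips with 3 to 60 N. Pads are 16 mm wide; open, the fingers measure 119 mm over their backs; the gripper's body (75 mm by 177 mm) begins 78 mm behind the grasp point.
Start: joints at [-1.347, 0.087, 1.371, -0, 1.684, -0.103], TCP at [0.177, -0.521, 0.179] pointing down, gripper open.
Joint ranges: [-3.1, 3.1], [-0.76, 2.03], [0.27, 2.55], [-1.08, 4.22], [0.17, 2.65], [-2.57, 2.57]. Speed limits (rad/s): [2.79, 2.79, 3.14, 3.14, 3.14, 3.14].

### API

Orientations are given as a unit quaternion [x, y, z, w].
In Python, from workcell import manip gives the robot as it stands.
- The arm moves only by the tool move_arm, never from a script. Its argument "targets" is a list of rows, each an object with "translation": the shift along the tool's x, y, z in m, a list of three; "spin": the turn about the tool's z in rad. A call has 1 to 8 rows; each row shifts and turns the commanded pose from where the row before left it, along the tool's axes as they then stand; what a row does not reach is not made up. A row lasts 1/12 s, in which the tool goes at most 41.7 mm and 7.16 degrees, less where a joint would pass 70% of its speed; a pose out of reach is approached as far as the arm can. A call is refused whole if a number of a shift passes 0.0417 or a number of a turn 0.125, either way. A call with a gripper value outside its range is refused whole. "fingers" is the closure, from 0 (fully open) to 1 (shut), set as the call begins (left out, the last holds). The fingers move at their own pace and stop on an object; the grip force is fixed at half the most. Time passes only in rows, so rows that do not move let the fingers close. It gives the time, the measured TCP pose, the force and the opening at its end, in the units of the state.
- manip.read_state(): the state, without advancing time (a new reading comes with each control period).
- manip.read_camera(name): name is "side" or "top"; returns (picture, depth): 420x560x3 uint8, blue, green, red; 420x560 float32, m along the optical axis (not along the pixel's ray), 0 where there is no reading.
- manip.get_calibration(name): a dict with "fovy" (degrees; the focal length in pixels is half the picture's height over the tangent of half this angle, whatever the lens; pixels are square), "cx", "cy" (the principal point, pixels), "k1" (the pictures are not rectified: a ray, as slopes to the right and down, at radius r is drawn at 1 + k1 r^2 times it, then the intrinsics apply), "cam_to_world" (4x4, takes a point from camera to world coordinates). Camera axes: x right, y up, looking along -z (the intrinsics and any distortion apply to the point x, -y, -z); pixel columns grow to the right and rows downward; lengths in m; the calibration is good to about 2 mm. A picture is of the moment at which its call begins. get_calibration takes no time and is no camera call.
- manip.close_job(): hands the job in, once; it reports no verdict.
The state is a dict: "time_s": time; "joints": joint angles; "qd": joint speeds; "effort": joint torques, N m; "eef_pos": TCP position; "eef_rot": TCP orientation; "force": force on the tool from outside, world axes, zero at the start; "ft_torque": the same for the moment, N m; "finger_gap": finger opening in m.
Only numpy, scipy, OpenCV 4.12 (cv2) and the standard library are available. Lean on these libraries where they do the work, as an engineer would, in place of code of your own. Each camera call takes 0.05 s, during which the arm holds its last target.

### The job

Free the build plate from the bench clamp and lay it flat in the middle of the blue wash tray, setting it down gently. It is locked by a pin on a left-hand thread, so wind the red-handled crank clockwise (seen from above) until you feel it come up against its end stop; never force it so hard against a stop, either way, that the yellow collar slips. Then draw the plate out along its channel by its red grip, and leave everything else where it is.

Things in the scene. Friction and masses are not known exactly. Their poses are not given: they have to be found in the camera images.
- clamp: Clamp fixed to the bench: black base plate 130 x 150 x 8 mm, aluminium channel along its y axis, grey bridge across it. Origin on the table straight below the crank's axis; z up. The bridge spans y -18 to +18 mm, x -55 to +55 mm, 40 to 52 mm above the table. An 8 mm locking pin goes down under it, on the crank's axis, into a hole of the plate and stops it sliding
- clamp_mouth (a point): Open end of the clamp's channel, on its floor, 8 mm above the table and 60 mm from the crank's axis along the clamp's +y. The channel is 63 mm wide, its walls reach 22 mm above the table; it is closed at the other end, y = -30 mm. The plate can only come out towards +y
- crank: Steel crank on the bridge, radius 55 mm. Origin on its axis 60 mm above the table; x points to the handle, z up; arm's top at 70 mm. It does not rise. Clockwise from above draws the pin up (left-hand thread). Hidden: 1.5 to 3.0 rad of clockwise turn remain before a hard stop; the plate is free only in about the last 0.2 rad before it. Counter-clockwise, 0 to 1.5 rad off, is another hard stop
- crank_grip (a point): Middle of the crank's upright red round handle: 16 mm across, 55 mm from the crank's axis, from 70 to 106 mm above the table; this point is 92 mm above the table. It spins freely on its own upright axis. Turning takes about 4 to 6 N here; pushing on with about 20 N or more against either stop makes the yellow collar slip
- collar_tip (a point): Tip of the yellow pointer of the overload collar between bridge and crank, 40 mm from the crank's axis along the clamp's +x, 56 mm above the table. It stays put unless the crank is forced against a stop; then the collar slips round with the crank, which spoils the clamp. Its direction tells nothing of where the stops lie
- build_plate: Aluminium plate, 60 mm (x) x 170 mm (y) x 10 mm, 0.3 to 0.5 kg, loose. Origin at the centre of its underside, z up. It starts in the channel, underside 8 mm above the table, axes along the clamp's, origin 70 mm from the crank's axis towards the clamp's +y; its pin hole (14 mm) is at y = -70 mm. Drawn out about 65 mm it is clear of the bridge and can be lifted
- plate_grip (a point): Point to hold on the plate's red grip block, which is 20 mm wide (plate x), 30 mm long (plate y) and stands from the plate's top to 54 mm above its underside, centred at y = +30 mm of the plate; this point is 42 mm above the underside
- wash_tray: Blue open tray fixed to the bench, outside 130 mm (its x) x 240 mm (its y) x 40 mm high, walls and floor 5 mm thick. Origin at the centre of its underside. The plate goes in with its long side along the tray's long side, either way round
- rinse_bottle: White rinse bottle, 48 mm across, 130 mm tall, standing; origin at the centre of its underside; a bystander, to be left where it is
- print_vase: Orange printed vase, 48 mm across, 60 mm tall, standing; origin at the centre of its underside; a bystander, to be left where it is
- print_bracket: Yellow printed block 50 x 30 x 25 mm; origin at the centre of its underside; a bystander, to be left where it is
- spool: Small filament spool lying flat, 90 mm across, 40 mm high; origin at the centre of its underside; a bystander, to be left where it is
- nozzle_jar: Clear jar, 44 mm across, 60 mm tall; origin at the centre of its underside; a bystander, to be left where it is
- scraper: Scraper lying near the robot, to its right; origin at the centre of its underside; a bystander, to be left where it is
- screwdriver: Screwdriver lying near the robot, to its left; origin at the centre of its underside; a bystander, to be left where it is

How it is judged:
On the way:
1. the plate has been drawn out of the clamp along its channel, its underside still below 15 mm, until its origin is more than 100 mm from the crank's axis (y of build_plate in the frame of clamp above 0.1 m and height (world z) of build_plate below 0.015 m).
At the end, for the whole second after the job is handed in: The build plate lies at rest inside the wash tray, flat on its floor (underside within 10 mm of the tray's underside height, tilted less than 0.06 rad, origin within 40 mm in x and 45 mm in y of the tray's centre), released (x of build_plate in the frame of wash_tray between -0.04 and 0.04 m and y of build_plate in the frame of wash_tray between -0.045 and 0.045 m and z of build_plate in the frame of wash_tray below 0.01 m and angle between build_plate's own z axis and vertical below 0.06 rad and linear speed of build_plate below 0.02 m/s); the robot touches nothing.
It fails at once if the crank is forced so that the collar slips (its pointer tip moves more than 3 mm) (distance of collar_tip from where it was at the start of the episode above 0.003 m).
It fails at once if the plate is dropped into the tray (faster than 0.5 m/s over the tray, below 80 mm) (horizontal distance between build_plate and wash_tray below 0.1 m and height (world z) of build_plate below 0.08 m and linear speed of build_plate above 0.5 m/s).
It fails at once if a bystander (bottle, vase, block, spool, jar, scraper or screwdriver) is moved more than 30 mm (distance of any of rinse_bottle, print_vase, print_bracket, spool, nozzle_jar, scraper, screwdriver from where it was at the start of the episode above 0.03 m).
It also fails if it takes over 72 s, if anything falls off the work surface, if the arm or the gripper's body presses on something with over 40 N, if the wrist force passes 120 N, or if a joint passes its speed limit or range.

## Working session

There is one attempt and no reset: what is moved stays moved. The work goes in short steps, Python scripts to look and compute and a tool call to move; the robot and the scene stay as the last step left them, time stands still between calls to the robot, and variables do not carry over. Pictures are saved under pics/ and viewed, and the job is handed in when it is done.

Besides the shell and the picture viewer there is one more tool, called after "Request:" as name(argument=value, ...), one argument or row to a line, values as JSON. move_arm: Moves the arm, as the interface text tells. Its arguments: {"type":"object","properties":{"targets":{"type":"array","items":{"type":"object","properties":{"translation":{"type":"array","items":{"type":"number"}},"spin":{"type":"number"}}}},"fingers":{"type":"number"}},"required":["targets"]}

```bash
mkdir -p pics; ls
cat > h.py <<'E'
import numpy as np, cv2
from workcell import manip
def look(name,f):
    im,d=manip.read_camera(name); cv2.imwrite('pics/'+f+'.png',im); np.save('pics/'+f+'.npy',d); return im,d
def ray(name,u,v):
    c=manip.get_calibration(name); f=210/np.tan(np.radians(c['fovy'])/2)
    K=np.array([[f,0,c['cx']],[0,f,c['cy']],[0,0,1.]])
    p=cv2.undistortPoints(np.array([[[u,v]]],float),K,np.array([c['k1'],0,0,0.]))[0,0]
    T=np.array(c['cam_to_world']); return T[:3,3],T[:3,:3]@np.array([p[0],-p[1],-1])
def on(name,u,v,z):
    o,r=ray(name,u,v); return o+r*(z-o[2])/r[2]
E
python3 - <<'E'
from h import *
for n in('top','side'):
    look(n,n+'0'); print(manip.get_calibration(n))
print(manip.read_state(), manip.grasp_offset)
E
```

```text
pics
{'fovy': 47.43006968323828, 'cx': 278.62012556453124, 'cy': 213.59829627925478, 'k1': -0.11155532475666056, 'cam_to_world': array([[ 0.02330839,  0.98980481, -0.14051037,  0.37536879],
       [-0.99942692,  0.02652104,  0.02103491, -0.02288357],
       [ 0.02454694,  0.13993955,  0.98985573,  1.24375443],
       [ 0.        ,  0.        ,  0.        ,  1.        ]])}
{'fovy': 45.00191898265796, 'cx': 277.73843101506975, 'cy': 213.22143173821726, 'k1': -0.09036555257719538, 'cam_to_world': array([[-0.96522032,  0.14257154, -0.21914172,  0.29729986],
       [-0.26133625, -0.50280087,  0.82395063,  0.9134128 ],
       [ 0.00728726,  0.85256357,  0.52257273,  0.68826633],
       [ 0.        ,  0.        ,  0.        ,  1.        ]])}
{'time_s': 0.1, 'joints': array([-1.34705441e+00,  8.78587980e-02,  1.37208654e+00, -2.23221934e-05,
        1.68356994e+00, -1.03095877e-01]), 'qd': array([-1.67316683e-05, -3.67491795e-03, -2.79974306e-03, -4.57281424e-04,
        3.37717047e-04, -9.70325805e-04]), 'effort': array([ 1.78407183e-03, -3.41253519e+01, -3.03301620e+01,  7.20709981e-02,
        3.04783147e-02, -1.00147986e-04]), 'eef_pos': array([ 0.17644834, -0.5203653 ,  0.17794185]), 'eef_rot': array([ 9.86676569e-01,  1.62691192e-01, -6.90253485e-05, -9.58895521e-04]), 'force': array([ 0.20868564, -0.37870394, -0.06843947]), 'ft_torque': array([ 0.01455092,  0.00243783, -0.01119719]), 'finger_gap': 0.09419808700106361} 0.0188
```

View pics/top0.png

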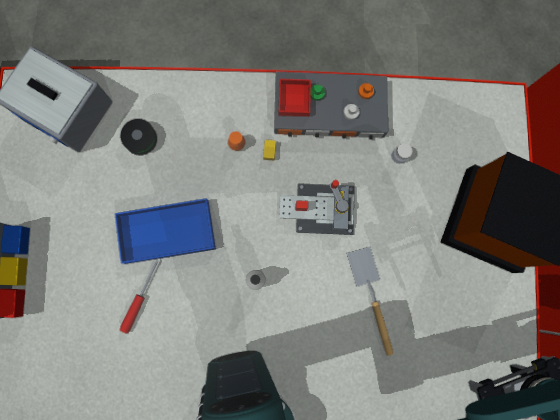

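View pics/side0.png

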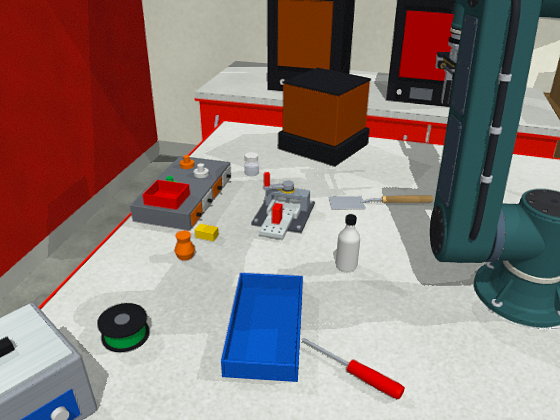

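The top view shows the clamp with the crank pivot near (343,206), the red handle at (335,184), the plate grip at (302,205) and the tray centred near (166,231). The plate points towards image left. I'll measure these next.

Run:
```python
from h import *
im=cv2.imread('pics/top0.png'); d=np.load('pics/top0.npy')
cv2.imwrite('pics/c0.png',cv2.resize(im[170:250,260:380],None,fx=6,fy=6,interpolation=cv2.INTER_CUBIC))
hsv=cv2.cvtColor(im,cv2.COLOR_BGR2HSV)
def comps(m,mn=8):
    n,l,s,c=cv2.connectedComponentsWithStats(m.astype(np.uint8)); return [(l==i,s[i],c[i]) for i in range(1,n) if s[i][4]>=mn]
red=((hsv[...,0]<6)|(hsv[...,0]>174))&(hsv[...,1]>150)&(hsv[...,2]>80)
red[:170]=0;red[260:]=0;red[:,:260]=0;red[:,390:]=0
for m,s,c in comps(red):
    print('red top',s,c); 
blue=(hsv[...,0]>105)&(hsv[...,0]<130)&(hsv[...,1]>140);blue[:,:100]=0
for m,s,c in comps(blue,500):
    r=cv2.minAreaRect(np.argwhere(m)[:,::-1].astype(np.float32)); print('blue',s,c,r)
    for p in cv2.boxPoints(r): print(p,on('top',*p,0.04))
    h=cv2.approxPolyDP(cv2.convexHull(np.argwhere(m)[:,::-1]),5,True)[:,0]; print('poly',[(p.tolist(),on('top',*map(float,p),0.04).round(4).tolist()) for p in h])
s=cv2.imread('pics/side0.png'); hs=cv2.cvtColor(s,cv2.COLOR_BGR2HSV)
cv2.imwrite('pics/c1.png',cv2.resize(s[160:250,240:330],None,fx=6,fy=6,interpolation=cv2.INTER_CUBIC))
red=((hs[...,0]<6)|(hs[...,0]>174))&(hs[...,1]>150)&(hs[...,2]>80)
red[:160]=0;red[250:]=0;red[:,:240]=0;red[:,330:]=0
for m,st,c in comps(red): print('red side',st,c)
```

```text
red top [331 180   8   8  42] [334.5        183.66666667]
red top [296 201  12  10  95] [302.         204.73684211]
blue [ 115  199  100   64 4558] [164.96379991 230.8769197 ] ((164.02703857421875, 230.66217041015625), (50.6348876953125, 94.85821533203125), 80.53767395019531)
[113.08109 213.4865 ] [0.53518924 0.37482677 0.04      ]
[206.64865 197.89189] [0.58180489 0.13621177 0.04      ]
[214.97299 247.83784] [0.45495371 0.10966713 0.04      ]
[121.405426 263.43243 ] [0.40880158 0.34482385 0.04      ]
poly [([214, 247], [0.457, 0.1122, 0.04]), ([122, 262], [0.4124, 0.3435, 0.04]), ([115, 214], [0.534, 0.3697, 0.04]), ([206, 199], [0.5789, 0.1377, 0.04])]
red side [264 172   6  14  79] [266.51898734 178.58227848]
red side [272 203  11  21 189] [276.49206349 213.        ]
```

```bash
sleep 1
```

```text
(no output)
```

View pics/c0.png

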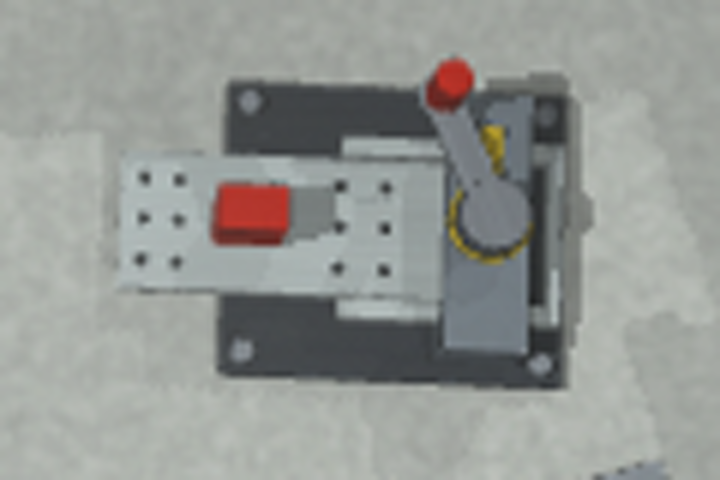

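View pics/c1.png

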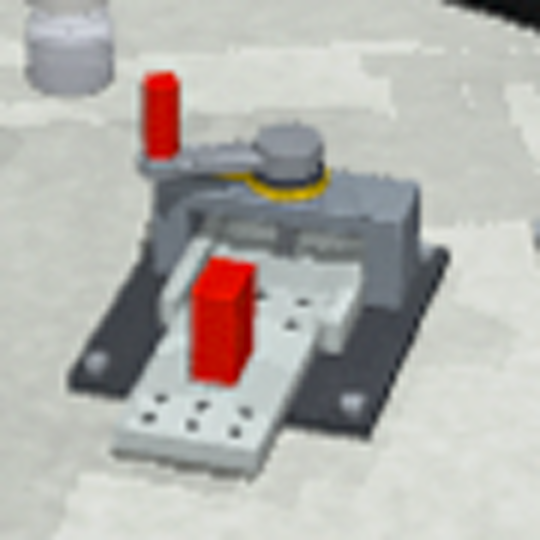

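```bash
cat >> h.py <<'E'
def tri(a,b):
    o1,r1=ray('top',*a);o2,r2=ray('side',*b)
    A=np.stack([r1,-r2],1);t=np.linalg.lstsq(A,o2-o1,rcond=None)[0]
    p,q=o1+r1*t[0],o2+r2*t[1];return (p+q)/2,np.linalg.norm(p-q)
E
python3 - <<'E'
from h import *
def c0(x,y):return (260+x/6-.4,170+y/6-.4)
def c1(x,y):return (240+x/6-.4,160+y/6-.4)
print('handle top',on('top',*c0(457,73),.106),tri(c0(457,73),c1(163,76)))
print('handle mid side@.088',on('side',266.5,178.6,.088))
print('hub',on('top',*c0(492,212),.078),tri(c0(493,209),c1(290,136)))
print('collar center',on('top',*c0(491,222),.056))
gt=[c0(217,183),c0(290,186),c0(286,243),c0(213,241)]
print('grip top',tri(np.mean(gt,0),c1(225,272)),on('top',*np.mean(gt,0),.062))
for p in[(122,152),(119,288)]:print('plate end',on('top',*c0(*p),.018))
for p in[(445,160),(440,300)]:print('plate edge',on('top',*c0(*p),.018))
for p in [(250,101),(546,114),(540,364),(241,350)]:print('bolt',on('top',*c0(*p),.010))
for p in [(450,96),(532,97),(527,353),(444,349)]:print('bridge',on('top',*c0(*p),.052))
print('collar tip',on('top',*c0(493,128),.056))
E
```

```text
handle top [ 0.6190189  -0.18464508  0.106     ] (array([ 0.61866487, -0.18429793,  0.10828748]), np.float64(0.00027054132649612604))
handle mid side@.088 [ 0.62075711 -0.18830869  0.088     ]
hub [ 0.5667603 -0.2035165  0.078    ] (array([ 0.56817699, -0.20407992,  0.07703323]), np.float64(2.4674794859267257e-05))
collar center [ 0.56609214 -0.2065193   0.056     ]
grip top (array([ 0.56756665, -0.10428792,  0.0658909 ]), np.float64(0.004266582418162956)) [ 0.56606598 -0.10490337  0.062     ]
plate end [ 0.59855549 -0.05120755  0.018     ]
plate end [ 0.53896729 -0.05127924  0.018     ]
plate edge [ 0.5989988  -0.19209256  0.018     ]
plate edge [ 0.53740783 -0.19033383  0.018     ]
bolt [ 0.62431794 -0.10704463  0.01      ]
bolt [ 0.62233974 -0.2378643   0.01      ]
bolt [ 0.51152726 -0.23543055  0.01      ]
bolt [ 0.51434366 -0.10495512  0.01      ]
bridge [ 0.62050665 -0.1893755   0.052     ]
bridge [ 0.62112815 -0.22452819  0.052     ]
bridge [ 0.51140556 -0.22266621  0.052     ]
bridge [ 0.51221302 -0.18754151  0.052     ]
collar tip [ 0.6064184  -0.20721454  0.056     ]
```

Request:
move_arm(
  targets=[
    {"translation": [0.015, -0.005, 0], "spin": 0},
    {"translation": [0.033, -0.011, 0], "spin": 0},
    {"translation": [0.033, -0.011, 0], "spin": 0},
    {"translation": [0.033, -0.011, 0], "spin": 0},
    {"translation": [0.033, -0.011, 0], "spin": 0},
    {"translation": [0.033, -0.011, 0], "spin": 0},
    {"translation": [0.033, -0.011, 0], "spin": 0},
    {"translation": [0.033, -0.011, 0], "spin": 0},
  ],
  fingers=0.5,
)

```text
time_s: 0.77
eef_pos: [0.3841, -0.3628, 0.1785]
eef_rot: [0.987, 0.163, -0.0, -0.0]
force: [0.1, -1.1, -0.4]
finger_gap: 0.0474
```

Request:
move_arm(
  targets=[
    {"translation": [0.033, -0.011, 0], "spin": 0},
    {"translation": [0.033, -0.011, 0], "spin": -0.05},
    {"translation": [0.034, -0.009, 0], "spin": -0.1},
    {"translation": [0.034, -0.006, 0], "spin": -0.12},
    {"translation": [0.034, -0.002, 0], "spin": -0.12},
    {"translation": [0.034, 0.002, 0], "spin": -0.12},
    {"translation": [0.034, 0.006, 0], "spin": -0.12},
    {"translation": [0.0, 0.0, 0], "spin": -0.12},
  ],
)

```text
time_s: 1.43
eef_pos: [0.5791, -0.2129, 0.1772]
eef_rot: [0.855, 0.518, 0.001, -0.001]
force: [-2.1, 0.6, 0.2]
finger_gap: 0.047
```

Request:
move_arm(
  targets=[
    {"translation": [0, 0, 0], "spin": -0.12},
    {"translation": [0, 0, 0], "spin": -0.12},
    {"translation": [0, 0, 0], "spin": -0.12},
    {"translation": [0, 0, 0], "spin": -0.12},
    {"translation": [0, 0, 0], "spin": -0.12},
    {"translation": [0, 0, 0], "spin": -0.12},
    {"translation": [0, 0, 0], "spin": -0.12},
    {"translation": [0, 0, 0], "spin": -0.12},
  ],
)

```text
time_s: 2.1
eef_pos: [0.5753, -0.2174, 0.1781]
eef_rot: [0.522, 0.853, -0.0, -0.001]
force: [-0.5, 0.9, 0.3]
finger_gap: 0.0467
```

Request:
move_arm(
  targets=[
    {"translation": [0, 0, 0], "spin": -0.12},
    {"translation": [0, 0, 0], "spin": -0.12},
    {"translation": [0, 0, 0], "spin": -0.12},
    {"translation": [0, 0, 0], "spin": -0.12},
    {"translation": [0, 0, 0], "spin": -0.12},
    {"translation": [0, 0, 0], "spin": -0.12},
    {"translation": [0, 0, 0], "spin": -0.12},
    {"translation": [0, 0, 0], "spin": -0.12},
  ],
)

```text
time_s: 2.77
eef_pos: [0.5753, -0.2175, 0.1782]
eef_rot: [0.069, 0.998, 0.0, -0.001]
force: [0.8, -0.1, -0.7]
finger_gap: 0.0468
```

```bash
cat >> h.py <<'E'
from scipy.spatial.transform import Rotation as Ro
def delta(x,y,z,phi):
    s=manip.read_state(); R=Ro.from_quat(s['eef_rot']).as_matrix(); p=s['eef_pos']
    f=np.arctan2(R[1,0],R[0,0])
    print('t',round(s['time_s'],2),'p',p.round(4),'phi',round(f,3),'gap',round(s['finger_gap'],4),'F',s['force'].round(1),'q',s['joints'].round(2),'tilt',R[:,2].round(3))
    print('tool shift',(R.T@(np.array([x,y,z])-p)).round(4),'spin',round(-((phi-f+np.pi)%(2*np.pi)-np.pi),3))
E
python3 -c "
from h import *
delta(.6195,-.1853,.14,.365+np.pi)"
```

```text
t 2.77 p [ 0.5753 -0.2175  0.1782] phi 3.003 gap 0.0468 F [ 0.8 -0.1 -0.7] q [-0.45  0.23  1.2  -0.    1.7  -1.89] tilt [-0.001  0.001 -1.   ]
tool shift [-0.0394  0.038   0.0381] spin -0.504
```

Request:
move_arm(
  targets=[
    {"translation": [-0.02, 0.019, 0], "spin": 0},
    {"translation": [-0.0195, 0.019, 0], "spin": 0},
    {"translation": [0, 0, 0.01], "spin": -0.1},
    {"translation": [0, 0, 0.01], "spin": -0.1},
    {"translation": [0, 0, 0.01], "spin": -0.1},
    {"translation": [0, 0, 0.008], "spin": -0.1},
    {"translation": [0, 0, 0], "spin": -0.1},
    {"translation": [0, 0, 0], "spin": 0},
  ],
)

```text
time_s: 3.43
eef_pos: [0.6194, -0.1854, 0.1391]
eef_rot: [-0.177, 0.984, 0.001, -0.001]
force: [-0.2, 0.1, -0.2]
finger_gap: 0.0468
```

```bash
python3 -c "
from h import *
delta(.6195,-.1853,.076,.365+np.pi)
a,_=look('top','top1');b,_=look('side','side1')
x=cv2.resize(a[140:240,270:390],None,fx=5,fy=5,interpolation=2);y=cv2.resize(b[130:250,230:310],None,fx=4.166,fy=4.166,interpolation=2)
y=cv2.resize(y,(333,500));x=cv2.resize(x,(460,383));x=cv2.copyMakeBorder(x,0,117,0,0,0)
cv2.imwrite('pics/m1.png',np.hstack([x,y]))"
```

```text
t 3.43 p [ 0.6194 -0.1854  0.1391] phi -2.785 gap 0.0468 F [-0.2  0.1 -0.2] q [-0.38  0.32  1.18 -0.    1.65 -2.31] tilt [-0.003  0.001 -1.   ]
tool shift [-0.0003 -0.0001  0.0631] spin -0.008
```

View pics/m1.png

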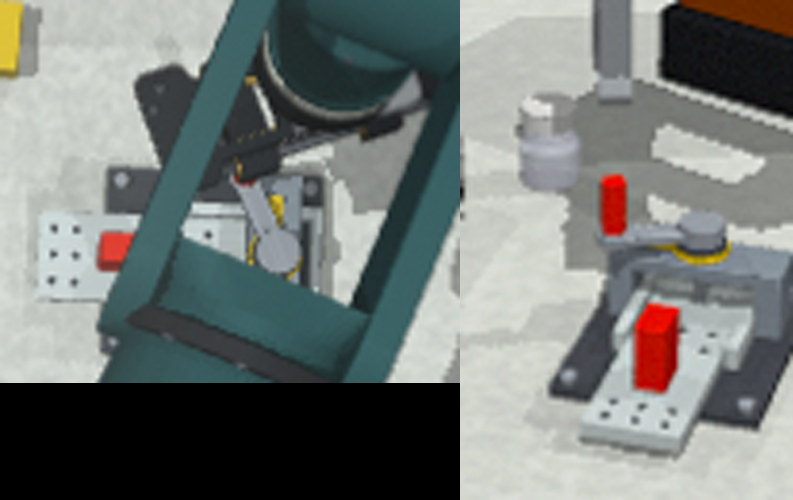

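The top view shows the jaws around the handle, with the crank arm at (250,210) running out under the gripper. In the side view the finger tip at (612,95) is above the red handle at (613,200). Next I descend.

Request:
move_arm(
  targets=[
    {"translation": [0, 0, 0.015], "spin": 0},
    {"translation": [0, 0, 0.01], "spin": 0},
    {"translation": [0, 0, 0.01], "spin": 0},
    {"translation": [0, 0, 0.01], "spin": 0},
    {"translation": [0, 0, 0.01], "spin": 0},
    {"translation": [0, 0, 0.007], "spin": 0},
    {"translation": [0, 0, 0], "spin": 0},
  ],
)

```text
time_s: 4.12
eef_pos: [0.6188, -0.1852, 0.0762]
eef_rot: [-0.177, 0.984, 0.001, -0.002]
force: [-0.4, -0.3, -0.9]
finger_gap: 0.047
```

Request:
move_arm(
  targets=[
    {"translation": [0, 0, 0], "spin": 0},
    {"translation": [0, 0, 0], "spin": 0},
    {"translation": [0, 0, 0], "spin": 0},
    {"translation": [0, 0, 0], "spin": 0},
  ],
  fingers=0.78,
)

```text
time_s: 4.45
eef_pos: [0.6207, -0.1859, 0.08]
eef_rot: [-0.177, 0.984, -0.0, 0.001]
force: [0.1, 0.3, 0.1]
finger_gap: 0.0238
```

```bash
python3 -c "
from h import *
delta(.6195,-.1853,.076,.365+np.pi)
b,_=look('side','side2')
cv2.imwrite('pics/m2.png',cv2.resize(b[130:250,230:350],None,fx=4,fy=4,interpolation=2))"
```

```text
t 4.45 p [ 0.6207 -0.1859  0.08  ] phi -2.786 gap 0.0238 F [0.1 0.3 0.1] q [-0.38  0.34  1.27 -0.    1.53 -2.3 ] tilt [ 0.002 -0.001 -1.   ]
tool shift [0.0009 0.001  0.004 ] spin -0.01
```

View pics/m2.png

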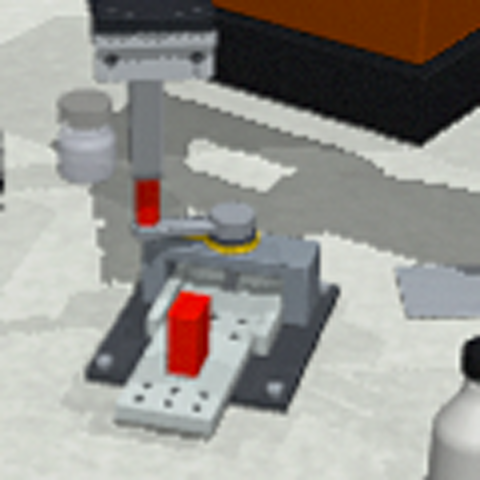

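```bash
python3 -c "
from h import *
delta(.6195,-.1853,.076,.365+np.pi)
d=np.load('pics/side2.npy'); b=cv2.imread('pics/side2.png')
T=np.array(manip.get_calibration('side')['cam_to_world'])
for v in range(165,190,2):
  r=[]
  for u in (264,266,268):
    o,k=ray('side',u,v); r.append((o+k*d[v,u]).round(3).tolist())
  print(v,b[v,266],r)
"
```

```text
t 4.5 p [ 0.6206 -0.1859  0.0798] phi -2.786 gap 0.0219 F [ 0.2 -0.5 -0.6] q [-0.38  0.34  1.27 -0.    1.53 -2.3 ] tilt [ 0.001 -0.001 -1.   ]
tool shift [0.0008 0.001  0.0038] spin -0.01
165 [122 121 117] [[0.618, -0.158, 0.141], [0.614, -0.162, 0.14], [0.61, -0.166, 0.138]]
167 [123 119 116] [[0.621, -0.166, 0.131], [0.297, 0.913, 0.688], [0.611, -0.168, 0.132]]
169 [122 121 115] [[0.62, -0.163, 0.128], [0.615, -0.166, 0.127], [0.61, -0.165, 0.128]]
171 [122 121 116] [[0.62, -0.163, 0.122], [0.614, -0.161, 0.124], [0.609, -0.163, 0.124]]
173 [115 112 105] [[0.619, -0.162, 0.117], [0.615, -0.164, 0.117], [0.61, -0.164, 0.118]]
175 [ 27  39 132] [[0.624, -0.176, 0.104], [0.618, -0.176, 0.105], [0.614, -0.179, 0.104]]
177 [  0  12 142] [[0.624, -0.176, 0.098], [0.618, -0.173, 0.1], [0.615, -0.182, 0.097]]
179 [  0  13 142] [[0.623, -0.174, 0.094], [0.62, -0.182, 0.09], [0.614, -0.178, 0.093]]
181 [  0  10 153] [[0.623, -0.174, 0.088], [0.618, -0.175, 0.088], [0.613, -0.176, 0.088]]
183 [  0   5 189] [[0.624, -0.176, 0.081], [0.618, -0.175, 0.082], [0.612, -0.172, 0.085]]
185 [  0   4 191] [[0.623, -0.174, 0.076], [0.618, -0.175, 0.076], [0.615, -0.182, 0.073]]
187 [164 156 141] [[0.624, -0.176, 0.069], [0.618, -0.176, 0.071], [0.613, -0.176, 0.071]]
189 [127 120 116] [[0.623, -0.174, 0.065], [0.617, -0.17, 0.068], [0.612, -0.173, 0.067]]
```

```bash
python3 -c "
from h import *
for n,us in (('side1',(262,264,266,268,270)),('side2',(262,266,270))):
 d=np.load('pics/%s.npy'%n); b=cv2.imread('pics/%s.png'%n)
 for v in range(140,180,2):
  r=[]
  for u in us:
    o,k=ray('side',u,v); r.append((o+k*d[v,u]).round(3).tolist())
  print(n,v,b[v,266],r)
b,_=look('side','side3'); cv2.imwrite('pics/m3.png',cv2.resize(b[60:220,220:340],None,fx=5,fy=5,interpolation=2)[:600])
delta(.6195,-.1853,.076,.365+np.pi)
"
```

```text
side1 140 [122 119 115] [[0.636, -0.204, 0.186], [0.615, -0.15, 0.211], [0.611, -0.152, 0.211], [0.607, -0.157, 0.209], [0.601, -0.152, 0.211]]
side1 142 [120 118 114] [[0.637, -0.205, 0.18], [0.615, -0.151, 0.205], [0.611, -0.151, 0.206], [0.607, -0.154, 0.205], [0.602, -0.155, 0.205]]
side1 144 [121 120 116] [[0.637, -0.205, 0.175], [0.614, -0.146, 0.202], [0.611, -0.151, 0.201], [0.605, -0.15, 0.202], [0.602, -0.155, 0.2]]
side1 146 [122 120 116] [[0.636, -0.202, 0.171], [0.615, -0.148, 0.196], [0.612, -0.155, 0.194], [0.606, -0.154, 0.195], [0.602, -0.154, 0.195]]
side1 148 [126 123 121] [[0.742, -0.549, 0.002], [0.616, -0.151, 0.19], [0.611, -0.152, 0.19], [0.606, -0.151, 0.191], [0.601, -0.151, 0.192]]
side1 150 [163 160 155] [[0.737, -0.534, 0.002], [0.615, -0.148, 0.186], [0.611, -0.151, 0.185], [0.606, -0.153, 0.185], [0.602, -0.156, 0.184]]
side1 152 [159 156 151] [[0.733, -0.52, 0.002], [0.617, -0.154, 0.178], [0.61, -0.148, 0.181], [0.606, -0.153, 0.18], [0.603, -0.157, 0.178]]
side1 154 [92 91 88] [[0.728, -0.505, 0.002], [0.618, -0.159, 0.17], [0.611, -0.153, 0.174], [0
[... 3169 characters left out ...]
0.131], [0.604, -0.163, 0.132]]
side2 170 [123 120 116] [[0.697, -0.401, -0.001], [0.615, -0.163, 0.125], [0.605, -0.167, 0.125]]
side2 172 [123 120 115] [[0.692, -0.384, 0.001], [0.615, -0.165, 0.119], [0.605, -0.164, 0.121]]
side2 174 [86 84 96] [[0.687, -0.368, 0.003], [0.616, -0.169, 0.112], [0.667, -0.383, -0.001]]
side2 176 [  0  14 144] [[0.685, -0.361, 0.0], [0.618, -0.173, 0.103], [0.661, -0.363, 0.003]]
side2 178 [  0  15 141] [[0.682, -0.349, 0.001], [0.619, -0.178, 0.095], [0.659, -0.356, -0.0]]
t 4.55 p [ 0.6205 -0.1859  0.0797] phi -2.786 gap 0.021 F [ 0.2  0.1 -0.1] q [-0.38  0.34  1.27 -0.    1.53 -2.3 ] tilt [ 0.001 -0.001 -1.   ]
tool shift [0.0007 0.0009 0.0037] spin -0.01
```

View pics/m3.png

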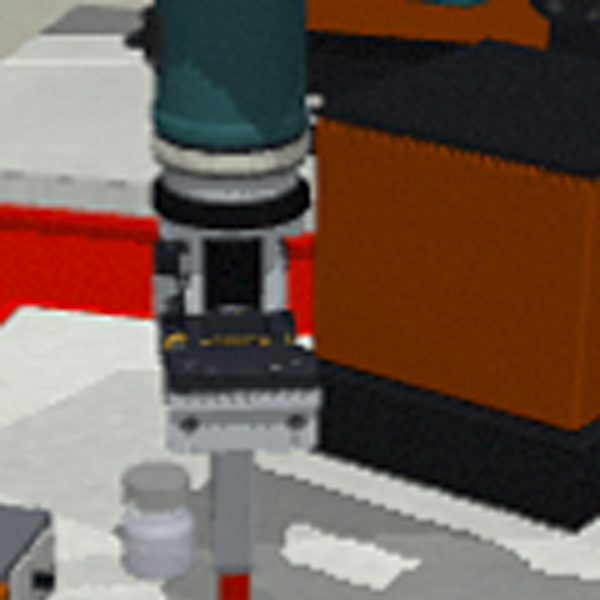

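The side view shows the visible finger tip at pixel row 174, about z 0.113, while the state says the TCP is at 0.080. The whole tool looks about 34 mm higher than reported, with x and y agreeing. I'll go down in small steps, watching the force and the picture.

Request:
move_arm(
  targets=[
    {"translation": [0, 0, 0.004], "spin": 0},
    {"translation": [0, 0, 0.004], "spin": 0},
    {"translation": [0, 0, 0], "spin": 0},
  ],
)

```text
time_s: 4.8
eef_pos: [0.6196, -0.1852, 0.07]
eef_rot: [-0.177, 0.984, 0.0, -0.001]
force: [0.7, 0.9, 1.0]
finger_gap: 0.0208
```

```bash
python3 -c "
from h import *
delta(.6195,-.1853,.076,.365+np.pi)
b,_=look('side','side4')
cv2.imwrite('pics/m4.png',cv2.resize(b[140:210,230:310],None,fx=7,fy=7,interpolation=2))"
```

```text
t 4.8 p [ 0.6196 -0.1852  0.07  ] phi -2.786 gap 0.0208 F [0.7 0.9 1. ] q [-0.38  0.34  1.28  0.    1.52 -2.3 ] tilt [-0.001  0.001 -1.   ]
tool shift [ 0.0001 -0.     -0.006 ] spin -0.009
```

View pics/m4.png

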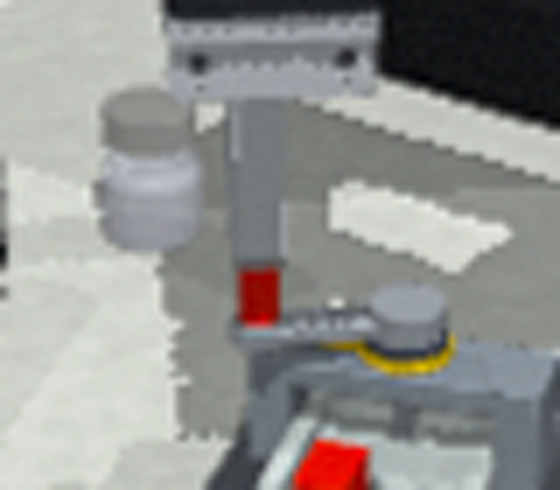

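The finger tip (row 178) now covers the top of the handle and no force has appeared. The offset holds, so I continue down about 24 mm.

Request:
move_arm(
  targets=[
    {"translation": [0, 0, 0.005], "spin": 0},
    {"translation": [0, 0, 0.005], "spin": 0},
    {"translation": [0, 0, 0.002], "spin": 0},
    {"translation": [0, 0, 0], "spin": 0},
  ],
)

```text
time_s: 5.18
eef_pos: [0.6194, -0.1855, 0.0576]
eef_rot: [-0.177, 0.984, 0.001, -0.001]
force: [-1.8, 1.4, 0.2]
finger_gap: 0.0207
```

Request:
move_arm(
  targets=[
    {"translation": [0, 0, 0.005], "spin": 0},
    {"translation": [0, 0, 0.004], "spin": 0},
    {"translation": [0, 0, 0.002], "spin": 0},
    {"translation": [0, 0, 0], "spin": 0},
  ],
)

```text
time_s: 5.52
eef_pos: [0.6197, -0.1854, 0.0471]
eef_rot: [-0.177, 0.984, 0.0, -0.001]
force: [-2.0, 3.4, 0.6]
finger_gap: 0.0206
```

```bash
python3 -c "
from h import *
delta(.6195,-.1853,.046,.365+np.pi)
b,_=look('side','side5')
cv2.imwrite('pics/m5.png',cv2.resize(b[140:210,230:310],None,fx=7,fy=7,interpolation=2))
d=np.load('pics/side5.npy')
for v in range(174,194,2):
  r=[]
  for u in (264,266,268):
    o,k=ray('side',u,v); r.append((o+k*d[v,u]).round(3).tolist())
  print(v,b[v,266],r)
"
```

```text
t 5.52 p [ 0.6197 -0.1854  0.0471] phi -2.786 gap 0.0206 F [-2.   3.4  0.6] q [-0.38  0.36  1.31  0.    1.47 -2.3 ] tilt [-0.001  0.001 -1.   ]
tool shift [0.0002 0.0002 0.0011] spin -0.01
174 [123 121 117] [[0.62, -0.164, 0.113], [0.615, -0.164, 0.114], [0.61, -0.164, 0.115]]
176 [122 120 117] [[0.62, -0.165, 0.107], [0.616, -0.166, 0.107], [0.611, -0.169, 0.107]]
178 [124 121 118] [[0.62, -0.162, 0.103], [0.616, -0.166, 0.102], [0.61, -0.165, 0.103]]
180 [123 121 116] [[0.618, -0.157, 0.1], [0.614, -0.161, 0.099], [0.61, -0.164, 0.098]]
182 [124 121 118] [[0.62, -0.163, 0.091], [0.615, -0.166, 0.091], [0.61, -0.166, 0.091]]
184 [120 119 114] [[0.62, -0.163, 0.086], [0.615, -0.163, 0.086], [0.611, -0.167, 0.085]]
186 [ 76  78 103] [[0.622, -0.168, 0.077], [0.619, -0.176, 0.073], [0.613, -0.177, 0.074]]
188 [95 93 88] [[0.624, -0.176, 0.067], [0.617, -0.171, 0.07], [0.613, -0.176, 0.068]]
190 [98 94 89] [[0.656, -0.283, -0.001], [0.624, -0.193, 0.052], [0.618, -0.192, 0.053]]
192 [94 89 84] [[0.652, -0.268, 0.001], [0.622, -0.187, 0.049], [0.617, -0.19, 0.048]]
```

View pics/m5.png

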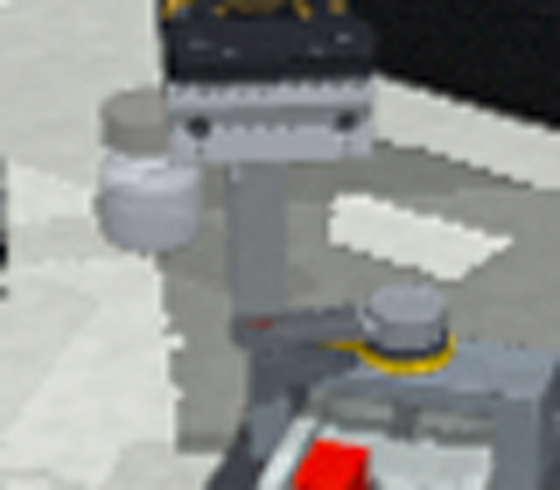

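The finger tip is now at an actual z of about 0.08 and the handle is enclosed at pixel (266,185), with a contact force of 3 to 4 N. The tool's real height is the reported one plus about 33 mm. I start winding clockwise.

Request:
move_arm(
  targets=[
    {"translation": [0.0002, -0.0045, 0], "spin": 0.08},
    {"translation": [0.0002, -0.0045, 0], "spin": 0.08},
    {"translation": [0.0002, -0.0045, 0], "spin": 0.08},
  ],
)

```text
time_s: 5.82
eef_pos: [0.6229, -0.1977, 0.0473]
eef_rot: [-0.056, 0.998, 0.001, -0.001]
force: [-1.4, 4.6, 0.1]
finger_gap: 0.0206
```

```bash
cat >> h.py <<'E'
def crank(A=(.5665,-.2055)):
    s=manip.read_state(); p=s['eef_pos'];R=Ro.from_quat(s['eef_rot']).as_matrix()
    v=p[:2]-A; th=np.arctan2(v[1],v[0]); f=np.arctan2(R[1,0],R[0,0])
    print('r',np.hypot(*v).round(4),'th',th.round(3),'phi-th-pi',((f-th)%(2*np.pi)-np.pi).round(3),'z',p[2].round(4),'Ftool',(R.T@s['force']).round(1),'q6',s['joints'][5].round(2),'t',s['time_s'])
E
python3 -c "
from h import *
crank()"
```

```text
r 0.057 th 0.138 phi-th-pi -0.026 z 0.0473 Ftool [ 0.8  4.7 -0.1] q6 -2.08 t 5.8167
```

Request:
move_arm(
  targets=[
    {"translation": [0.0004, -0.0056, 0], "spin": 0.1},
    {"translation": [0.0003, -0.0056, 0], "spin": 0.1},
    {"translation": [0.0003, -0.0056, 0], "spin": 0.1},
    {"translation": [0.0003, -0.0056, 0], "spin": 0.1},
    {"translation": [0.0003, -0.0056, 0], "spin": 0.1},
  ],
)

```text
time_s: 6.23
eef_pos: [0.62, -0.2252, 0.0474]
eef_rot: [0.193, 0.981, 0.001, 0.0]
force: [1.9, 4.6, -0.7]
finger_gap: 0.0207
```

```bash
python3 -c "
from h import *
crank()"
```

```text
r 0.057 th -0.353 phi-th-pi -0.036 z 0.0474 Ftool [0.  4.9 0.7] q6 -1.62 t 6.2333
```

Request:
move_arm(
  targets=[
    {"translation": [0.0005, -0.0056, 0], "spin": 0.1},
    {"translation": [0.0004, -0.0056, 0], "spin": 0.1},
    {"translation": [0.0003, -0.0056, 0], "spin": 0.1},
    {"translation": [0.0003, -0.0056, 0], "spin": 0.1},
    {"translation": [0.0003, -0.0056, 0], "spin": 0.1},
  ],
)

```text
time_s: 6.65
eef_pos: [0.604, -0.248, 0.0476]
eef_rot: [0.43, 0.903, 0.001, 0.001]
force: [3.0, 3.8, -1.4]
finger_gap: 0.0209
```

```bash
python3 -c "
from h import *
crank()"
```

```text
r 0.0567 th -0.847 phi-th-pi -0.042 z 0.0476 Ftool [1.1 4.7 1.4] q6 -1.16 t 6.65
```

Request:
move_arm(
  targets=[
    {"translation": [0.0005, -0.0045, 0], "spin": 0.08},
    {"translation": [0.0004, -0.0045, 0], "spin": 0.08},
    {"translation": [0.0002, -0.002, 0], "spin": 0.03},
  ],
)

```text
time_s: 6.9
eef_pos: [0.5945, -0.2545, 0.0478]
eef_rot: [0.513, 0.858, 0.001, 0.002]
force: [4.1, 1.3, -2.5]
finger_gap: 0.0206
```

```bash
python3 -c "
from h import *
crank()"
```

```text
r 0.0565 th -1.052 phi-th-pi -0.026 z 0.0478 Ftool [-0.8  4.3  2.5] q6 -0.99 t 6.9
```

Request:
move_arm(
  targets=[
    {"translation": [0, -0.001, 0], "spin": 0.018},
    {"translation": [0, -0.001, 0], "spin": 0.018},
  ],
)

```text
time_s: 7.07
eef_pos: [0.5924, -0.2555, 0.0479]
eef_rot: [0.528, 0.849, 0.0, 0.001]
force: [4.0, 0.7, -2.1]
finger_gap: 0.0206
```

Request:
move_arm(
  targets=[
    {"translation": [0, -0.0008, 0], "spin": 0.015},
    {"translation": [0, -0.0008, 0], "spin": 0.015},
  ],
)

```text
time_s: 7.23
eef_pos: [0.5903, -0.256, 0.048]
eef_rot: [0.54, 0.841, 0.0, 0.001]
force: [4.6, 1.6, -1.8]
finger_gap: 0.0207
```

Request:
move_arm(
  targets=[
    {"translation": [0, -0.0009, 0], "spin": 0.016},
    {"translation": [0, -0.0009, 0], "spin": 0.016},
  ],
)

```text
time_s: 7.4
eef_pos: [0.5883, -0.2566, 0.0479]
eef_rot: [0.554, 0.833, -0.0, 0.0]
force: [4.8, 0.9, -2.6]
finger_gap: 0.0207
```

Request:
move_arm(
  targets=[
    {"translation": [0, -0.001, 0], "spin": 0.018},
    {"translation": [0, -0.001, 0], "spin": 0.018},
  ],
)

```text
time_s: 7.57
eef_pos: [0.5862, -0.2573, 0.048]
eef_rot: [0.569, 0.822, -0.0, 0.0]
force: [4.0, 0.9, -2.2]
finger_gap: 0.0205
```

Request:
move_arm(
  targets=[
    {"translation": [0, -0.001, 0], "spin": 0.018},
    {"translation": [0, -0.001, 0], "spin": 0.018},
  ],
)

```text
time_s: 7.73
eef_pos: [0.5843, -0.258, 0.048]
eef_rot: [0.584, 0.812, -0.0, 0.0]
force: [5.0, 0.8, -3.1]
finger_gap: 0.0209
```

Request:
move_arm(
  targets=[
    {"translation": [0, -0.001, 0], "spin": 0.018},
    {"translation": [0, -0.001, 0], "spin": 0.018},
  ],
)

```text
time_s: 7.9
eef_pos: [0.5823, -0.2585, 0.048]
eef_rot: [0.598, 0.801, -0.0, 0.0]
force: [5.0, 1.8, -2.2]
finger_gap: 0.0209
```

Request:
move_arm(
  targets=[
    {"translation": [0, -0.001, 0], "spin": 0.018},
    {"translation": [0, -0.001, 0], "spin": 0.018},
  ],
)

```text
time_s: 8.07
eef_pos: [0.5804, -0.2591, 0.048]
eef_rot: [0.613, 0.79, -0.0, -0.0]
force: [3.4, 1.0, -1.8]
finger_gap: 0.0207
```

Request:
move_arm(
  targets=[
    {"translation": [0, -0.001, 0], "spin": 0.018},
    {"translation": [0, -0.001, 0], "spin": 0.018},
  ],
)

```text
time_s: 8.23
eef_pos: [0.5784, -0.2595, 0.0479]
eef_rot: [0.627, 0.779, -0.0, -0.0]
force: [4.4, 0.5, -2.0]
finger_gap: 0.0212
```

```bash
python3 -c "
from h import *
crank()"
```

```text
r 0.0553 th -1.353 phi-th-pi -0.001 z 0.0479 Ftool [-0.4  4.4  2. ] q6 -0.73 t 8.2333
```

Request:
move_arm(
  targets=[
    {"translation": [0, -0.001, 0], "spin": 0.018},
    {"translation": [0, -0.001, 0], "spin": 0.018},
  ],
)

```text
time_s: 8.4
eef_pos: [0.5765, -0.2599, 0.0479]
eef_rot: [0.641, 0.768, -0.0, -0.0]
force: [3.9, 1.2, -2.4]
finger_gap: 0.0206
```

Request:
move_arm(
  targets=[
    {"translation": [0, -0.001, 0], "spin": 0.018},
    {"translation": [0, -0.001, 0], "spin": 0.018},
  ],
)

```text
time_s: 8.57
eef_pos: [0.5745, -0.2602, 0.0479]
eef_rot: [0.654, 0.756, -0.0, -0.0]
force: [3.3, 1.9, -2.6]
finger_gap: 0.0207
```

Request:
move_arm(
  targets=[
    {"translation": [0, -0.001, 0], "spin": 0.018},
    {"translation": [0, -0.001, 0], "spin": 0.018},
  ],
)

```text
time_s: 8.73
eef_pos: [0.5726, -0.2605, 0.048]
eef_rot: [0.668, 0.744, -0.0, -0.0]
force: [3.6, 2.6, -1.9]
finger_gap: 0.0205
```

Request:
move_arm(
  targets=[
    {"translation": [0, -0.001, 0], "spin": 0.018},
    {"translation": [0, -0.001, 0], "spin": 0.018},
  ],
)

```text
time_s: 8.9
eef_pos: [0.5706, -0.2608, 0.048]
eef_rot: [0.681, 0.732, -0.0, 0.0]
force: [3.9, 0.7, -2.5]
finger_gap: 0.0208
```

Request:
move_arm(
  targets=[
    {"translation": [0, -0.001, 0], "spin": 0.018},
    {"translation": [0, -0.001, 0], "spin": 0.018},
  ],
)

```text
time_s: 9.07
eef_pos: [0.5686, -0.261, 0.048]
eef_rot: [0.694, 0.72, -0.0, 0.0]
force: [4.0, 0.3, -2.5]
finger_gap: 0.0208
```

Request:
move_arm(
  targets=[
    {"translation": [0, -0.001, 0], "spin": 0.018},
    {"translation": [0, -0.001, 0], "spin": 0.018},
  ],
)

```text
time_s: 9.23
eef_pos: [0.5666, -0.2611, 0.048]
eef_rot: [0.707, 0.707, -0.0, 0.0]
force: [4.3, 1.3, -3.4]
finger_gap: 0.0206
```

Request:
move_arm(
  targets=[
    {"translation": [0, -0.001, 0], "spin": 0.018},
    {"translation": [0, -0.001, 0], "spin": 0.018},
  ],
)

```text
time_s: 9.4
eef_pos: [0.5646, -0.2611, 0.048]
eef_rot: [0.72, 0.694, -0.0, 0.0]
force: [4.4, 0.2, -4.3]
finger_gap: 0.0207
```

Request:
move_arm(
  targets=[
    {"translation": [0, -0.001, 0], "spin": 0.018},
    {"translation": [0, -0.001, 0], "spin": 0.018},
  ],
)

```text
time_s: 9.57
eef_pos: [0.5627, -0.261, 0.048]
eef_rot: [0.732, 0.681, -0.0, 0.0]
force: [4.2, 0.9, -2.7]
finger_gap: 0.0209
```

Request:
move_arm(
  targets=[
    {"translation": [0, -0.001, 0], "spin": 0.018},
    {"translation": [0, -0.001, 0], "spin": 0.018},
  ],
)

```text
time_s: 9.73
eef_pos: [0.5606, -0.2608, 0.048]
eef_rot: [0.744, 0.668, -0.0, 0.0]
force: [4.5, -0.0, -3.3]
finger_gap: 0.0211
```

Request:
move_arm(
  targets=[
    {"translation": [0, -0.001, 0], "spin": 0.018},
    {"translation": [0, -0.001, 0], "spin": 0.018},
  ],
)

```text
time_s: 9.9
eef_pos: [0.5587, -0.2606, 0.048]
eef_rot: [0.756, 0.654, -0.0, 0.0]
force: [3.9, -0.0, -2.8]
finger_gap: 0.0212
```

Request:
move_arm(
  targets=[
    {"translation": [0, -0.001, 0], "spin": 0.018},
    {"translation": [0, -0.001, 0], "spin": 0.018},
  ],
)

```text
time_s: 10.07
eef_pos: [0.5567, -0.2603, 0.048]
eef_rot: [0.768, 0.641, -0.0, 0.0]
force: [3.8, -0.9, -3.9]
finger_gap: 0.0206
```

Request:
move_arm(
  targets=[
    {"translation": [0, -0.001, 0], "spin": 0.018},
    {"translation": [0, -0.001, 0], "spin": 0.018},
  ],
)

```text
time_s: 10.23
eef_pos: [0.5547, -0.2599, 0.048]
eef_rot: [0.779, 0.627, -0.0, 0.0]
force: [4.3, 0.1, -2.4]
finger_gap: 0.0207
```

```bash
python3 -c "
from h import *
crank()"
```

```text
r 0.0557 th -1.784 phi-th-pi -0.002 z 0.048 Ftool [1.  4.2 2.4] q6 -0.31 t 10.2333
```

Turned about 2.15 rad, no stop yet.

Request:
move_arm(
  targets=[
    {"translation": [0, -0.001, 0], "spin": 0.018},
    {"translation": [0, -0.001, 0], "spin": 0.018},
  ],
)

```text
time_s: 10.4
eef_pos: [0.5528, -0.2595, 0.048]
eef_rot: [0.79, 0.613, -0.0, 0.0]
force: [4.2, -1.9, -3.1]
finger_gap: 0.0209
```

Request:
move_arm(
  targets=[
    {"translation": [0, -0.001, 0], "spin": 0.018},
    {"translation": [0, -0.001, 0], "spin": 0.018},
  ],
)

```text
time_s: 10.57
eef_pos: [0.5513, -0.2591, 0.0481]
eef_rot: [0.801, 0.598, 0.0, 0.001]
force: [6.4, -0.1, -2.8]
finger_gap: 0.0208
```

Request:
move_arm(
  targets=[
    {"translation": [0, -0.0005, 0], "spin": 0.01},
  ],
)

```text
time_s: 10.65
eef_pos: [0.5512, -0.2591, 0.0483]
eef_rot: [0.804, 0.594, 0.001, 0.001]
force: [6.4, -1.5, -4.2]
finger_gap: 0.0208
```

Request:
move_arm(
  targets=[
    {"translation": [0, -0.0005, 0], "spin": 0.008},
  ],
)

```text
time_s: 10.73
eef_pos: [0.5511, -0.2591, 0.0483]
eef_rot: [0.806, 0.591, 0.001, 0.001]
force: [6.8, -1.0, -4.1]
finger_gap: 0.0207
```

Request:
move_arm(
  targets=[
    {"translation": [0, -0.001, 0], "spin": 0},
  ],
)

```text
time_s: 10.82
eef_pos: [0.5509, -0.2591, 0.0484]
eef_rot: [0.806, 0.591, 0.001, 0.002]
force: [8.4, -1.7, -4.8]
finger_gap: 0.0207
```

```bash
python3 -c "
from h import *
crank()"
```

```text
r 0.0558 th -1.855 phi-th-pi -0.021 z 0.0484 Ftool [0.9 8.5 4.8] q6 -0.23 t 10.8167
```

The stop is reached at about 2.22 rad: the tool stopped moving and the force rose to 8.5 N. I ease off and lift clear.

Request:
move_arm(
  targets=[
    {"translation": [0, 0.002, 0], "spin": 0},
    {"translation": [0, 0.0015, 0], "spin": 0},
    {"translation": [0, 0, -0.01], "spin": 0},
    {"translation": [0, 0, -0.02], "spin": 0},
    {"translation": [0, 0, -0.025], "spin": 0},
    {"translation": [0, 0, -0.025], "spin": 0},
    {"translation": [0, 0, 0], "spin": 0},
  ],
)

```text
time_s: 11.4
eef_pos: [0.5541, -0.2609, 0.1356]
eef_rot: [0.806, 0.592, 0.001, 0.004]
force: [-0.1, -0.4, 1.6]
finger_gap: 0.0207
```

```bash
python3 -c "
from h import *
delta(.5665,-.105,.128,np.pi/2-.015)
a,_=look('top','top6');b,_=look('side','side6')
cv2.imwrite('pics/m6.png',np.hstack([cv2.resize(a[140:260,260:380],None,fx=3.3,fy=4,interpolation=2),cv2.resize(b[130:250,230:330],None,fx=4,fy=4,interpolation=2)]))
for u,v,z in((255,280,.13),(404,153,.06),(236,141,.06),(269,149,.025)):print(on('top',u,v,z).round(3))
"
```

```text
t 11.4 p [ 0.5541 -0.2609  0.1356] phi 1.266 gap 0.0207 F [-0.1 -0.4  1.6] q [-0.53  0.23  1.29 -0.    1.61 -0.23] tilt [ 0.008 -0.006 -1.   ]
tool shift [ 0.1525 -0.035   0.0068] spin -0.29
[0.377 0.004 0.13 ]
[ 0.711 -0.369  0.06 ]
[0.728 0.065 0.06 ]
[ 0.719 -0.019  0.025]
```

View pics/m6.png

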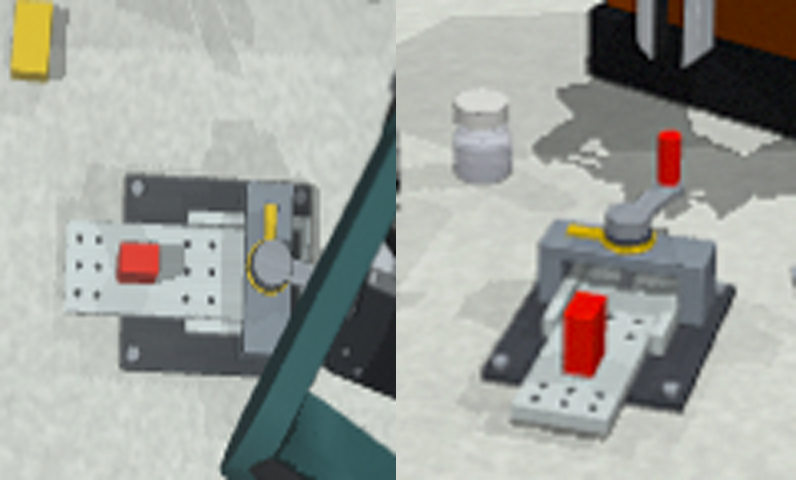

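Request:
move_arm(
  targets=[
    {"translation": [0.02, -0.005, 0], "spin": 0},
    {"translation": [0.035, -0.008, 0], "spin": 0},
    {"translation": [0.035, -0.008, 0], "spin": 0},
    {"translation": [0.035, -0.008, 0], "spin": 0},
    {"translation": [0.0275, -0.006, 0], "spin": 0},
    {"translation": [0, 0, 0], "spin": -0.12},
    {"translation": [0, 0, 0], "spin": -0.12},
    {"translation": [0, 0, 0], "spin": -0.05},
  ],
  fingers=0.45,
)

```text
time_s: 12.17
eef_pos: [0.5627, -0.1022, 0.126]
eef_rot: [0.71, 0.704, -0.002, -0.002]
force: [-0.4, 0.9, 0.4]
finger_gap: 0.0516
```

```bash
python3 -c "
from h import *
delta(.5665,-.105,.018,np.pi/2-.015)
"
```

```text
t 12.17 p [ 0.5627 -0.1022  0.126 ] phi 1.563 gap 0.0516 F [-0.4  0.9  0.4] q [-0.28  0.16  1.4  -0.    1.59 -0.27] tilt [-0.005  0.001 -1.   ]
tool shift [-0.0028  0.0043  0.108 ] spin 0.007
```

Request:
move_arm(
  targets=[
    {"translation": [-0.002, 0.004, 0.02], "spin": 0},
    {"translation": [0, 0, 0.025], "spin": 0},
    {"translation": [0, 0, 0.025], "spin": 0},
    {"translation": [0, 0, 0.015], "spin": 0},
    {"translation": [0, 0, 0], "spin": 0},
    {"translation": [0, 0, 0], "spin": 0},
  ],
)

```text
time_s: 12.67
eef_pos: [0.5663, -0.1049, 0.0407]
eef_rot: [0.712, 0.702, -0.002, -0.002]
force: [-0.7, 0.1, 0.2]
finger_gap: 0.0514
```

```bash
python3 -c "
from h import *
delta(.5665,-.105,-.001,np.pi/2-.015)
b,_=look('side','side7')
cv2.imwrite('pics/m7.png',cv2.resize(b[130:250,220:340],None,fx=5,fy=5,interpolation=2))
"
```

```text
t 12.67 p [ 0.5663 -0.1049  0.0407] phi 1.557 gap 0.0514 F [-0.7  0.1  0.2] q [-0.28  0.22  1.5  -0.    1.43 -0.27] tilt [-0.006  0.001 -1.   ]
tool shift [-0.0001  0.0004  0.0417] spin 0.001
```

View pics/m7.png

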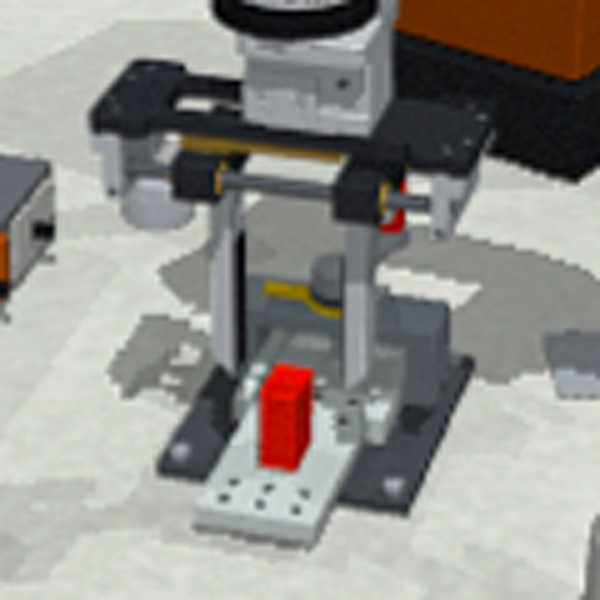

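The fingers straddle the red grip, with tips at crop (230,372) and (355,385) level with the grip top at (287,375). That agrees with the 33 mm offset, so I descend 40 mm and close.

Request:
move_arm(
  targets=[
    {"translation": [0, 0, 0.012], "spin": 0},
    {"translation": [0, 0, 0.012], "spin": 0},
    {"translation": [0, 0, 0.01], "spin": 0},
    {"translation": [0, 0, 0.006], "spin": 0},
    {"translation": [0, 0, 0], "spin": 0},
  ],
)

```text
time_s: 13.13
eef_pos: [0.5668, -0.1049, 0.0005]
eef_rot: [0.712, 0.702, -0.001, -0.002]
force: [0.8, -0.5, -0.1]
finger_gap: 0.0516
```

```bash
python3 -c "
from h import *
delta(.5665,-.105,-.001,np.pi/2-.015)
b,_=look('side','side8')
cv2.imwrite('pics/m8.png',cv2.resize(b[130:250,220:340],None,fx=5,fy=5,interpolation=2))
"
```

```text
t 13.13 p [ 5.668e-01 -1.049e-01  5.000e-04] phi 1.557 gap 0.0516 F [ 0.8 -0.5 -0.1] q [-0.28  0.25  1.55 -0.    1.35 -0.27] tilt [-0.004  0.001 -1.   ]
tool shift [-0.0001 -0.0003  0.0015] spin 0.001
```

View pics/m8.png

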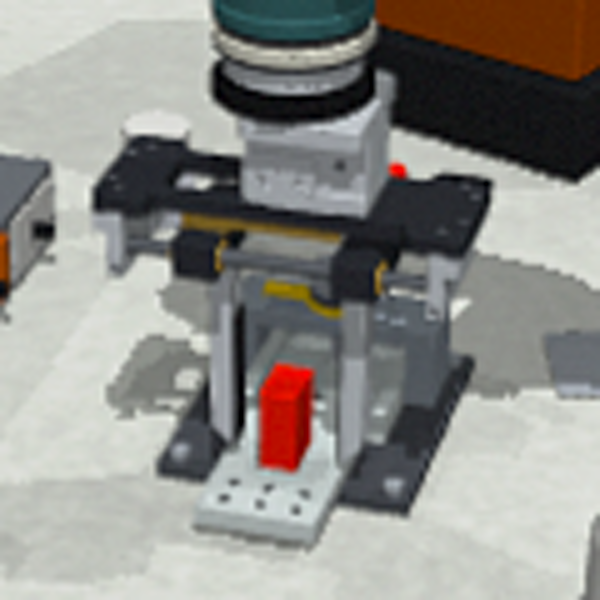

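The tips are at crop y of about 445, on either side of the grip and just above the plate. I close the gripper.

Request:
move_arm(
  targets=[
    {"translation": [0, 0, 0], "spin": 0},
    {"translation": [0, 0, 0], "spin": 0},
    {"translation": [0, 0, 0], "spin": 0},
    {"translation": [0, 0, 0], "spin": 0},
    {"translation": [0, 0, 0], "spin": 0},
    {"translation": [0, 0, 0], "spin": 0},
  ],
  fingers=1.0,
)

```text
time_s: 13.68
eef_pos: [0.5692, -0.1055, 0.0035]
eef_rot: [0.712, 0.702, 0.0, 0.001]
force: [0.4, 0.4, 0.7]
finger_gap: 0.0197
```

Request:
move_arm(
  targets=[
    {"translation": [0.002, 0, 0], "spin": 0},
    {"translation": [0.003, 0, 0], "spin": 0},
    {"translation": [0.003, 0, 0], "spin": 0},
  ],
)

```text
time_s: 13.93
eef_pos: [0.569, -0.0982, 0.0035]
eef_rot: [0.712, 0.702, -0.0, 0.001]
force: [0.2, -2.8, -1.2]
finger_gap: 0.0199
```

Request:
move_arm(
  targets=[
    {"translation": [0.004, 0, 0], "spin": 0},
    {"translation": [0.006, 0, 0], "spin": 0},
    {"translation": [0.006, 0, 0], "spin": 0},
  ],
)

```text
time_s: 14.18
eef_pos: [0.5692, -0.0815, 0.0034]
eef_rot: [0.712, 0.702, -0.0, 0.001]
force: [-0.7, -3.2, 2.3]
finger_gap: 0.0201
```

```bash
python3 -c "
from h import *
delta(.5665,-.02,-.001,np.pi/2-.015)
b,_=look('side','side9')
cv2.imwrite('pics/m9.png',cv2.resize(b[130:250,220:340],None,fx=5,fy=5,interpolation=2))
"
```

```text
t 14.18 p [ 0.5692 -0.0815  0.0034] phi 1.557 gap 0.0201 F [-0.7 -3.2  2.3] q [-0.24  0.24  1.55 -0.    1.35 -0.23] tilt [ 0.001 -0.001 -1.   ]
tool shift [ 0.0614 -0.0035  0.0043] spin 0.001
```

View pics/m9.png

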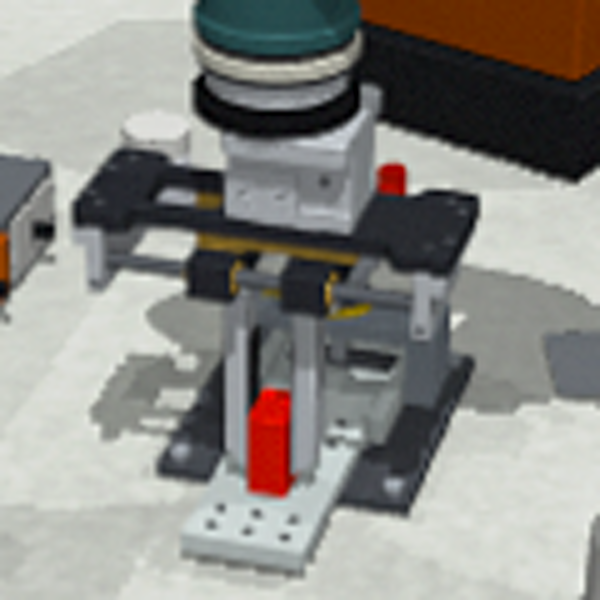

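The plate is sliding with the fingers, its front edge now at crop y of about 565. I draw it the rest of the way.

Request:
move_arm(
  targets=[
    {"translation": [0.006, 0, 0], "spin": 0},
    {"translation": [0.008, 0, 0], "spin": 0},
    {"translation": [0.008, 0, 0], "spin": 0},
    {"translation": [0.01, 0, 0], "spin": 0},
    {"translation": [0.01, 0, 0], "spin": 0},
    {"translation": [0.01, 0, 0], "spin": 0},
    {"translation": [0.008, 0, 0], "spin": 0},
    {"translation": [0.004, 0, 0], "spin": 0},
  ],
)

```text
time_s: 14.9
eef_pos: [0.5692, -0.0154, 0.0024]
eef_rot: [0.712, 0.703, -0.0, -0.001]
force: [-0.0, -2.0, 0.7]
finger_gap: 0.02
```

```bash
python3 -c "
from h import *
delta(.5665,-.02,-.001,np.pi/2-.015)
b,_=look('side','side10')
a,_=look('top','top10')
cv2.imwrite('pics/m10.png',np.hstack([cv2.resize(a[150:270,240:360],None,fx=3.3,fy=4,interpolation=2),cv2.resize(b[130:250,230:330],None,fx=4,fy=4,interpolation=2)]))
"
```

```text
t 14.9 p [ 0.5692 -0.0154  0.0024] phi 1.558 gap 0.02 F [-0.  -2.   0.7] q [-0.13  0.23  1.57  0.    1.35 -0.11] tilt [-0.001  0.001 -1.   ]
tool shift [-0.0047 -0.0027  0.0034] spin 0.002
```

View pics/m10.png

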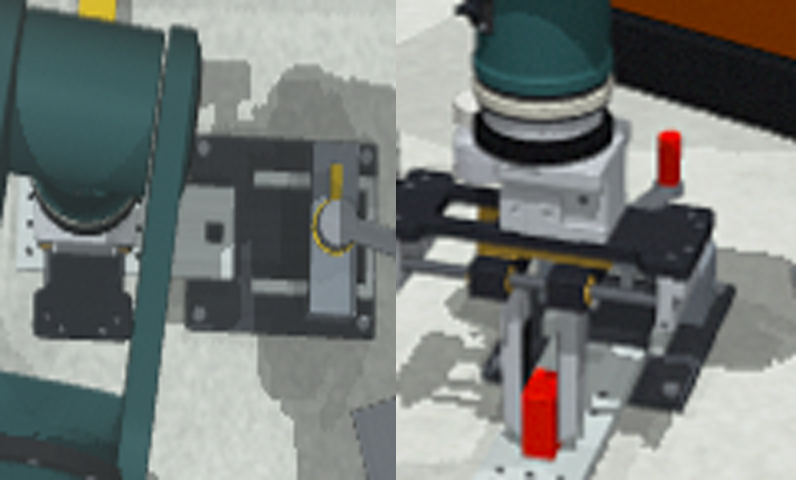

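The pin-hole end of the plate at crop (215,232) is out of the channel and clear of the bridge. The collar pointer at (336,185) has not moved. I lift 100 mm.

Request:
move_arm(
  targets=[
    {"translation": [0, 0, -0.005], "spin": 0},
    {"translation": [0, 0, -0.01], "spin": 0},
    {"translation": [0, 0, -0.016], "spin": 0},
    {"translation": [0, 0, -0.02], "spin": 0},
    {"translation": [0, 0, -0.02], "spin": 0},
    {"translation": [0, 0, -0.02], "spin": 0},
    {"translation": [0, 0, -0.012], "spin": 0},
    {"translation": [0, 0, 0], "spin": 0},
  ],
)

```text
time_s: 15.67
eef_pos: [0.5716, -0.0176, 0.1094]
eef_rot: [0.712, 0.702, 0.002, 0.002]
force: [0.8, -0.0, -3.5]
finger_gap: 0.0199
```

```bash
python3 -c "
from h import *
delta(.4897,.2705,.1,1.761)
b,_=look('side','side11')
cv2.imwrite('pics/m11.png',b)
"
```

```text
t 15.67 p [ 0.5716 -0.0176  0.1094] phi 1.556 gap 0.0199 F [ 0.8 -0.  -3.5] q [-0.13  0.15  1.43  0.    1.55 -0.12] tilt [ 0.006 -0.    -1.   ]
tool shift [ 0.2869 -0.0861  0.0089] spin -0.205
```

View pics/m11.png

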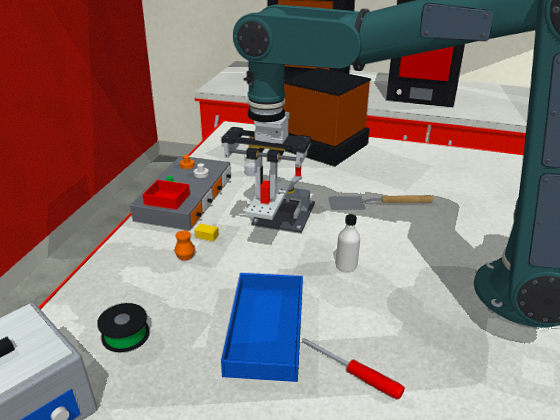

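The side view shows the plate level and lifted at (272,205), with the tray at (264,325) clear. I carry it across.

Request:
move_arm(
  targets=[
    {"translation": [0.01, -0.003, 0], "spin": 0},
    {"translation": [0.02, -0.006, 0], "spin": 0},
    {"translation": [0.028, -0.008, 0], "spin": 0},
    {"translation": [0.03, -0.009, 0], "spin": 0},
    {"translation": [0.03, -0.009, 0], "spin": 0},
    {"translation": [0.03, -0.009, 0], "spin": 0},
    {"translation": [0.03, -0.009, 0], "spin": 0},
    {"translation": [0.03, -0.009, 0], "spin": 0},
  ],
)

```text
time_s: 16.38
eef_pos: [0.5081, 0.1932, 0.1035]
eef_rot: [0.712, 0.702, -0.002, -0.001]
force: [0.6, -0.3, -4.2]
finger_gap: 0.0198
```

Request:
move_arm(
  targets=[
    {"translation": [0.03, -0.009, 0], "spin": 0},
    {"translation": [0.028, -0.008, 0], "spin": 0},
    {"translation": [0.015, -0.005, 0], "spin": 0},
    {"translation": [0.005, -0.002, 0], "spin": -0.05},
    {"translation": [0, 0, 0], "spin": -0.08},
    {"translation": [0, 0, 0], "spin": -0.075},
    {"translation": [0, 0, 0], "spin": 0},
    {"translation": [0, 0, 0], "spin": 0},
  ],
)

```text
time_s: 17.05
eef_pos: [0.4862, 0.2699, 0.104]
eef_rot: [0.637, 0.771, -0.002, -0.001]
force: [0.3, -0.1, -4.0]
finger_gap: 0.0198
```

```bash
python3 -c "
from h import *
delta(.4897,.2705,.1,1.761)
b,_=look('side','side12')
a,_=look('top','top12')
cv2.imwrite('pics/m12.png',np.hstack([cv2.resize(a[170:290,80:240],None,fx=2.5,fy=4,interpolation=2),cv2.resize(b[180:400,190:340],None,fx=2.6,fy=480/220,interpolation=2)]))
"
```

```text
t 17.05 p [0.4862 0.2699 0.104 ] phi 1.76 gap 0.0198 F [ 0.3 -0.1 -4. ] q [0.4  0.13 1.47 0.   1.54 0.21] tilt [-0.004 -0.001 -1.   ]
tool shift [-0.      0.0035  0.004 ] spin -0.001
```

View pics/m12.png

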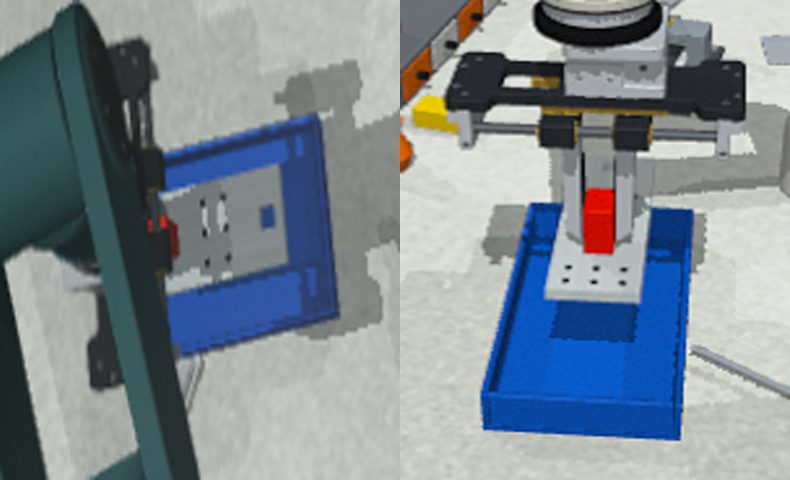

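The plate is over the tray and aligned with it, centred in the top view. I lower it gently.

Request:
move_arm(
  targets=[
    {"translation": [0, 0.0035, 0.008], "spin": 0},
    {"translation": [0, 0, 0.016], "spin": 0},
    {"translation": [0, 0, 0.016], "spin": 0},
    {"translation": [0, 0, 0.014], "spin": 0},
    {"translation": [0, 0, 0.014], "spin": 0},
    {"translation": [0, 0, 0.01], "spin": 0},
    {"translation": [0, 0, 0.005], "spin": 0},
    {"translation": [0, 0, 0], "spin": 0},
  ],
)

```text
time_s: 17.82
eef_pos: [0.4902, 0.2698, 0.0211]
eef_rot: [0.637, 0.771, -0.001, -0.001]
force: [-0.1, -0.3, -3.5]
finger_gap: 0.0197
```

```bash
python3 -c "
from h import *
delta(.4897,.2705,.0,1.761)
b,_=look('side','side13')
cv2.imwrite('pics/m13.png',cv2.resize(b[180:400,190:340],None,fx=2.6,fy=2.6,interpolation=2))
"
```

```text
t 17.82 p [0.4902 0.2698 0.0211] phi 1.761 gap 0.0197 F [-0.1 -0.3 -3.5] q [ 0.4   0.19  1.57 -0.    1.38  0.21] tilt [-0.003 -0.001 -1.   ]
tool shift [ 0.0008 -0.0003  0.0211] spin 0.0
```

View pics/m13.png

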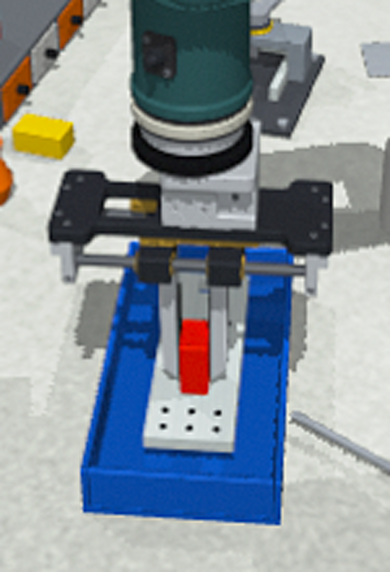

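The plate is inside the walls, with margin on all sides. I lower it the last 20 mm slowly.

Request:
move_arm(
  targets=[
    {"translation": [0, 0, 0.005], "spin": 0},
    {"translation": [0, 0, 0.005], "spin": 0},
    {"translation": [0, 0, 0.004], "spin": 0},
    {"translation": [0, 0, 0.002], "spin": 0},
    {"translation": [0, 0, 0], "spin": 0},
  ],
)

```text
time_s: 18.28
eef_pos: [0.4907, 0.2702, 0.0063]
eef_rot: [0.636, 0.771, -0.001, -0.0]
force: [0.4, -0.2, -3.8]
finger_gap: 0.0199
```

Request:
move_arm(
  targets=[
    {"translation": [0, 0, 0.0015], "spin": 0},
    {"translation": [0, 0, 0.0015], "spin": 0},
    {"translation": [0, 0, 0], "spin": 0},
  ],
)

```text
time_s: 18.53
eef_pos: [0.4912, 0.2704, 0.0038]
eef_rot: [0.636, 0.771, -0.0, -0.0]
force: [0.3, 0.5, -4.1]
finger_gap: 0.0198
```

Request:
move_arm(
  targets=[
    {"translation": [0, 0, 0.001], "spin": 0},
    {"translation": [0, 0, 0.001], "spin": 0},
    {"translation": [0, 0, 0], "spin": 0},
  ],
)

```text
time_s: 18.78
eef_pos: [0.4911, 0.2704, 0.0018]
eef_rot: [0.636, 0.771, -0.0, -0.0]
force: [-0.3, 0.1, -3.5]
finger_gap: 0.0199
```

Request:
move_arm(
  targets=[
    {"translation": [0, 0, 0.001], "spin": 0},
    {"translation": [0, 0, 0.001], "spin": 0},
    {"translation": [0, 0, 0], "spin": 0},
  ],
)

```text
time_s: 19.03
eef_pos: [0.4915, 0.2705, 0.0009]
eef_rot: [0.636, 0.771, 0.0, 0.0]
force: [-1.1, -1.7, 0.4]
finger_gap: 0.0196
```

Contact: the weight has gone off the wrist, with Fz moving from -3.8 to about 0. I open to 50 mm (staying clear of the walls) and lift straight up.

Request:
move_arm(
  targets=[
    {"translation": [0, 0, 0], "spin": 0},
    {"translation": [0, 0, 0], "spin": 0},
    {"translation": [0, 0, 0], "spin": 0},
    {"translation": [0, 0, 0], "spin": 0},
    {"translation": [0, 0, 0], "spin": 0},
  ],
  fingers=0.5,
)

```text
time_s: 19.45
eef_pos: [0.4915, 0.2705, 0.0001]
eef_rot: [0.636, 0.771, 0.0, 0.0]
force: [-0.2, 0.6, -0.3]
finger_gap: 0.0461
```

Request:
move_arm(
  targets=[
    {"translation": [0, 0, -0.01], "spin": 0},
    {"translation": [0, 0, -0.02], "spin": 0},
    {"translation": [0, 0, -0.03], "spin": 0},
    {"translation": [0, 0, -0.035], "spin": 0},
    {"translation": [0, 0, -0.035], "spin": 0},
    {"translation": [0, 0, -0.02], "spin": 0},
  ],
)

```text
time_s: 19.95
eef_pos: [0.4929, 0.2712, 0.1557]
eef_rot: [0.636, 0.771, 0.003, 0.002]
force: [0.6, -0.0, -0.4]
finger_gap: 0.0471
```

Request:
move_arm(
  targets=[
    {"translation": [-0.03, 0, 0], "spin": 0},
    {"translation": [-0.04, 0, 0], "spin": 0},
    {"translation": [-0.04, 0, 0], "spin": 0},
    {"translation": [-0.04, 0, 0], "spin": 0},
    {"translation": [-0.04, 0, 0], "spin": 0},
    {"translation": [-0.04, 0, 0], "spin": 0},
    {"translation": [-0.02, 0, 0], "spin": 0},
    {"translation": [0, 0, 0], "spin": 0},
  ],
)

```text
time_s: 20.62
eef_pos: [0.5394, 0.0207, 0.1507]
eef_rot: [0.639, 0.769, -0.0, 0.001]
force: [-0.3, -0.1, 0.8]
finger_gap: 0.047
```

```bash
python3 -c "
from h import *
s=manip.read_state();print(s['time_s'],s['eef_pos'],s['force'],s['finger_gap'])
b,_=look('side','side14')
a,d=look('top','top14')
cv2.imwrite('pics/m14.png',np.hstack([cv2.resize(a,(396,300)),cv2.resize(b,(396,300))]))
hsv=cv2.cvtColor(a,cv2.COLOR_BGR2HSV)
m=(hsv[...,1]<40)&(hsv[...,2]>120)
t=np.zeros(m.shape,np.uint8);cv2.fillPoly(t,[np.array([[208,245],[126,257],[120,218],[203,204]])],1)
m=(m&(t>0)).astype(np.uint8)
n,l,st,c=cv2.connectedComponentsWithStats(m);k=1+np.argmax(st[1:,4]);print(st[k],c[k])
r=cv2.minAreaRect(np.argwhere(l==k)[:,::-1].astype(np.float32));print(r)
P=[on('top',*map(float,p),.015) for p in cv2.boxPoints(r)];print(np.round(P,3),np.mean(P,0).round(4))
R=Ro.from_euler('z',1.761-np.pi/2).as_matrix();print('in tray',R.T@(np.mean(P,0)-[.4954,.241,0]))
"
```

```text
20.6167 [0.53942128 0.0206698  0.15070159] [-0.33354814 -0.10806233  0.78483375] 0.04700156906299956
[ 134  216   62   32 1187] [165.46588037 231.39679865]
((165.55406188964844, 231.32432556152344), (22.851459503173828, 63.12921142578125), 80.53767395019531)
[[0.509 0.329 0.015]
 [0.541 0.168 0.015]
 [0.482 0.156 0.015]
 [0.451 0.316 0.015]] [0.4958 0.2424 0.015 ]
in tray [0.00061145 0.00129238 0.015     ]
```

View pics/m14.png

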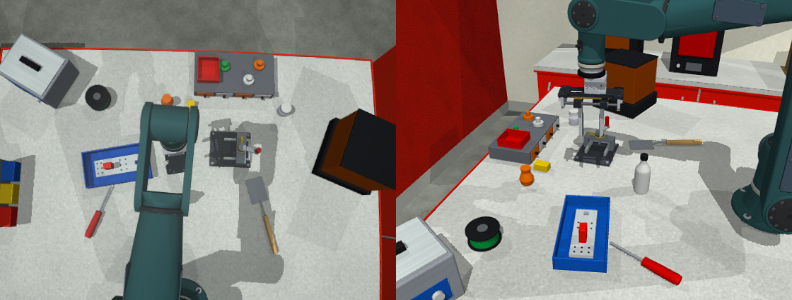

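The plate lies flat in the middle of the tray, about 1 mm off centre. The gripper is in free air and the bystanders are where they were, so I hand in.

```bash
python3 -c "
from workcell import manip
print(manip.close_job())"
```

```text
the job is handed in; nothing more can be done
None
```

The build plate is out of the clamp and lying flat in the middle of the blue wash tray, and the job is handed in at about 20.7 s of the 72 s allowed. No verdict was reported.

- **Crank:** I wound it clockwise about 2.2 rad until it stopped moving against the end stop. The force peaked at about 8.5 N, well under the 20 N slip limit. I eased off at once, and pictures taken afterwards show the yellow collar pointer where it was.
- **Plate:** I drew it about 90 mm straight along the channel, then lifted it over to the tray and lowered it until its weight came off the wrist. I then released it and moved the arm clear.
- **Last checks:** The plate sits about 1 mm from the tray's centre, aligned with its long side, and looks flat. The robot touches nothing. The bystanders look unmoved, judged by eye from the pictures rather than measured.
- **One disagreement:** The reported tool height was about 33 mm lower than the camera showed the fingers, while x and y agreed. I corrected for this from the pictures and contact forces, and it held through every grasp and the set-down. I did not find the cause.

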